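# Rebuild the lap spindle stack

### The arm

A 6-joint arm with a two-finger parallel gripper is mounted at the origin on a cart in front of the work surface, level with it; the furniture and walls round the work are solid. World frame = base frame: x ahead of the robot, y to its left, z up, the work surface at z = 0. Lengths are in mm, angles in rad, forces in N, time in s.
With the tool pointing down it reaches from about 400 to 925 mm from the base axis. Payload 12.5 kg.
Tool frame: the origin (TCP) lies between the finger pads; the fingertips stand 14 mm ahead of it and the grasp point (between the pads) lies 5 mm behind it; x points along the fingers, y is the direction in which the jaws open and shut, and the axes are right-handed (so a half turn about x gives the same grasp; the last joint's range is limited). The gripper opens to 95 mm and grips with 3 to 60 N. Pads are 20 mm wide; open, the fingers measure 119 mm over their backs; the gripper's body (75 mm by 180 mm) begins 59 mm behind the grasp point.
Start: joints at [1.109, 0.491, 1.559, -0, 1.092, -0.106], TCP at [217.697, 585.878, 228.661] pointing down, gripper open.
Joint ranges: [-3.1, 3.1], [-0.84, 2.19], [0.05, 2.79], [-1.13, 4.28], [0.06, 2.93], [-2.69, 2.69]. Speed limits (rad/s): [2.22, 2.22, 2.79, 3.14, 3.14, 3.14].

### API

Orientations are given as [roll, pitch, yaw] about the fixed x, y, z axes, in that order (R = Rz(yaw) Ry(pitch) Rx(roll)).
In Python, from cell import env, cams gives the robot as it stands.
- The arm moves only by the tool carry_out, never from a script. Its arguments are lists of equal length, an entry for each row: "grip": the closure, from -1 (fully open) to 1 (shut); "linear": the shift along the tool's x, y, z scaled (see below), a list of three; "turn": the turn about the tool's x scaled (see below). In form: {"grip": [grip, ...], "linear": [[tx, ty, tz], ...], "turn": [turn, ...]}. A call has 1 to 5 rows; each row shifts and turns the commanded pose from where the row before left it, along the tool's axes as they then stand; what a row does not reach is not made up. The controller multiplies each number of a shift by 0.5 m and each number of a turn by 180 degrees. A row lasts 1/10 s, in which the tool goes at most 50 mm and 8.59 degrees, less where a joint would pass 70% of its speed; a pose out of reach is approached as far as the arm can. A call with a number of a shift or a turn outside -1 to 1 is refused whole. A call with a gripper value outside its range is refused whole. The fingers move at their own pace and stop on an object; the grip force is fixed at half the most. Time passes only in rows, so rows that do not move let the fingers close. It gives the time, the measured TCP pose, the force and the opening at its end, in the units of the state.
- env.state(): the state, without advancing time (a new reading comes with each control period).
- cams.read_camera(name): name is "scene" or "top"; returns the picture (480x640x3 uint8, blue, green, red); there is no depth.
- cams.camera_info(name): a dict with "fx", "fy", "cx", "cy" (pixels), "dist" ([k1, k2, p1, p2, k3] as OpenCV has them; the pictures are not rectified), "view" (4x4, takes a point from world to camera coordinates). Camera axes: x right, y down, z forward; pixel columns grow to the right and rows downward; lengths in mm; the calibration is good to about 2 mm. A picture is of the moment at which its call begins. camera_info takes no time and is no camera call.
- env.job_done(): hands the job in, once; it reports no verdict.
The state is a dict: "t": time; "joints": joint angles; "qvel": joint speeds; "tau": joint torques, N m; "eef_pos": TCP position; "tcp_rot": TCP orientation; "ft_force": force on the tool from outside, world axes, zero at the start; "moment": the same for the moment, N m; "opening": opening from 0.0 (shut) to 1.0 (fully open).
Only numpy, scipy, OpenCV 4.12 (cv2) and the standard library are available. Lean on these libraries where they do the work, as an engineer would, in place of code of your own. Each camera call takes 0.05 s, during which the arm holds its last target. There are 200 camera calls.

### The job

Rebuild the spare lap spindle: thread the ball bearing, then the spacer bush and last the slotted drive collar onto the upright spindle, largest first, each fully home on the one below. Seat the collar so that its slots drop over the spindle's drive key: rest it lightly on the key and turn it until it falls in. Lower everything gently without dropping or forcing it, leave all three parts in place and free, and do not disturb the hex key, caliper, loupe and dish lying around.

Things in the scene. Friction and masses are not known exactly. Their poses are not given: they have to be found in the camera images.
- housing: grey bearing housing, fixed: square flange 100 x 100 x 12 mm with four cap screws, on it a round body 53 mm across up to 38 mm high; a steel stepped spindle stands upright in its middle. Origin: centre of the flange's underside; z up. Its yaw does not tell how the spindle's drive key points
- spindle_seat (a point): on the spindle's axis, level with the shoulder (38 mm across) on which the bearing sits, 45 mm above the housing's origin; z up. Heights above this point: first step, 30 mm across, up to 14.5 mm; second step, 24 mm across, up to 32.5; top journal, 12 mm across, up to 75 with a threaded end. Each step ends in a chamfer about 2 mm wide
- drive_key (a point): centre of the drive key, on the spindle's axis, 39 mm above the seat point: a square bar across the top journal, level, 5 x 5 mm, 24 mm long, so it stands out 6 mm on two sides. Its direction is any and NOT reported (this frame is the housing's). The spindle turns only stiffly (0.15 N m): a collar turned while resting lightly on the key does not turn it
- spindle_tip (a point): top end of the spindle, on its axis, 75 mm above the seat point. Beware: to the left, where x is beyond 0.52 m and y above 0.08 m, parts of a faceting machine stand and overhang from about 0.3 m up; a black cord up to 60 mm high lies across the table at y = -0.29 to -0.33 m
- bearing: sealed steel ball bearing, the widest ring: 62 mm outside, 31.5 mm bore, 16 mm high, 200 g, lying flat. Origin: centre of its underside, on the bore axis; z up along the bore. A grip of 20 to 30 N holds any ring. Home: its underside on the spindle's shoulder (origin at the seat point)
- bush: plain steel spacer bush, the middle ring: 46 mm outside, 25.5 mm bore, 18 mm high, 120 g, lying flat. Origin: centre of its underside; z up along the bore. Home: on the bearing, origin 16 mm above the seat point
- collar: dark steel drive collar, 34 mm outside, 13.5 mm bore, 22 mm high, 90 g, slotted end down: four slots 7.5 mm wide, 10 mm deep run radially along its x and y axes. Origin: centre of its underside, z up. Home: on the bush, 34 mm above the seat point, key in two slots; else it stands on the key, 7.5 mm higher. It drops within about 5 degrees of the key; 90 degrees of turning always reaches it
- hex_key: black hex key 29 x 87 x 5 mm lying on the table; leave it alone
- caliper: steel vernier caliper 67 x 244 x 7 mm lying on the table; leave it alone
- loupe: folding loupe 42 x 62 x 17 mm lying on the table; leave it alone
- petri_dish: shallow dish 45 mm across, 10 mm high, on the black ribbed mat; leave it alone
Things that resemble listed ones, but are neither listed nor needed, are in the scene too. Of the things shaped like the collar, the steel one is meant.

How it is judged (in metres and radians):
On the way, in this order (a step that is already met when the one before it is completed fails the run):
1. the bearing is home on the spindle's shoulder (horizontal distance between bearing and spindle_seat below 0.003 m and z of bearing in the frame of spindle_seat between -0.0025 and 0.0025 m and angle between bearing's own z axis and vertical below 0.06 rad), for 0.2 s.
2. the bush is home on the bearing (all of step 1 and horizontal distance between bush and spindle_seat below 0.003 m and z of bush in the frame of spindle_seat between 0.0135 and 0.0185 m and angle between bush's own z axis and vertical below 0.06 rad), for 0.2 s.
3. the collar is home on the bush, its slots over the drive key (all of step 2 and horizontal distance between collar and spindle_seat below 0.003 m and z of collar in the frame of spindle_seat between 0.031 and 0.037 m and angle between collar's own z axis and vertical below 0.06 rad), for 0.2 s.
At the end, for the whole second after the job is handed in: Bearing, bush and collar are stacked on the spindle in this order, centred within 3 mm, level within 0.06 rad, at rest; undersides at 0, 16 and 34 mm above the shoulder (within 2.5, 2.5 and 3 mm), so that the collar's slots are over the drive key (all of step 3 and linear speed of each of bearing, bush, collar below 0.01 m/s); the robot touches nothing.
It fails at once if the bearing, bush or collar struck or pressed against the spindle, the housing or one another with more than 50 N (contact force between any of bearing, bush, collar and housing above 50 N or contact force between any of bush, collar and bearing above 50 N or contact force between collar and bush above 50 N).
It fails at once if the collar was pressed on the drive key or spindle with more than 35 N before it was home (contact force between collar and housing above 35 N and z of collar in the frame of spindle_seat above 0.0365 m).
It fails at once if a part was let fall down the spindle (faster than 0.6 m/s on it) ((horizontal distance between bearing and spindle_seat below 0.006 m and z of bearing in the frame of spindle_seat below 0.07 m and linear speed of bearing above 0.6 m/s) or (horizontal distance between bush and spindle_seat below 0.006 m and z of bush in the frame of spindle_seat below 0.07 m and linear speed of bush above 0.6 m/s) or (horizontal distance between collar and spindle_seat below 0.006 m and z of collar in the frame of spindle_seat below 0.07 m and linear speed of collar above 0.6 m/s)).
It fails at once if the hex key, caliper, loupe or dish moved by more than 15 mm (distance of any of hex_key, caliper, loupe, petri_dish from where it was at the start of the episode above 0.015 m).
It also fails if it takes over 72 s, if anything falls off the work surface, if the arm or the gripper's body presses on something with over 40 N, if the wrist force passes 120 N, or if a joint passes its speed limit or range.

## Working session

There is one attempt and no reset: what is moved stays moved. The work goes in short steps, Python scripts to look and compute and a tool call to move; the robot and the scene stay as the last step left them, time stands still between calls to the robot, and variables do not carry over. Pictures are saved under pics/ and viewed, about 8 in all and at most 12, crops included, and the job is handed in when it is done.

Besides the shell and the picture viewer there is one more tool, called after "Emit:" as name(argument=value, ...) on one line, values as JSON. carry_out: Moves the arm, as the interface text tells. Shifts and turns lie within -1 to 1; 1 stands for 0.5 m of shift or 180 degrees of turn. Its arguments: {"type":"object","properties":{"grip":{"type":"array"},"linear":{"type":"array"},"turn":{"type":"array"}},"required":["grip","linear","turn"]}

```bash
mkdir -p pics; ls; cat > h.py <<'E'
import numpy as np, cv2
from cell import env, cams
def cam(n):
    i=cams.camera_info(n); K=np.array([[i['fx'],0,i['cx']],[0,i['fy'],i['cy']],[0,0,1.]])
    return K,np.array(i['dist'],float),np.array(i['view'],float)
def ray2z(n,uv,z):
    K,d,V=cam(n); p=cv2.undistortPoints(np.array([[uv]],float),K,d)[0,0]
    R,t=V[:3,:3],V[:3,3]; c=-R.T@t; r=R.T@np.array([p[0],p[1],1]); return c+r*(z-c[2])/r[2]
def proj(n,P):
    K,d,V=cam(n); return cv2.projectPoints(np.array(P,float).reshape(-1,3),cv2.Rodrigues(V[:3,:3])[0],V[:3,3],K,d)[0][:,0]
E
python3 - <<'E'
from h import *
for n in("scene","top"):
    cv2.imwrite(f"pics/{n}0.png",cams.read_camera(n)); K,d,V=cam(n); print(n,K[0,0],-V[:3,:3].T@V[:3,3],V[2,:3])
print(env.state())
E
```

```text
pics
scene 611.0508165462907 [  -45.07097509 -1316.24620734   743.08810017] [ 0.38738267  0.81722597 -0.4267041 ]
top 434.8382977459496 [381.8753011  -88.81046325 959.55153171] [ 0.13762347 -0.01305696 -0.99039855]
{'t': 0.1, 'joints': array([ 1.10940768e+00,  4.91482211e-01,  1.55936880e+00, -4.97405291e-05,
        1.09168033e+00, -1.05621566e-01]), 'qvel': array([-8.12093428e-04, -1.66124713e-04, -2.20962948e-03, -5.22895081e-05,
       -1.61320510e-04,  5.01200280e-04]), 'tau': array([ 1.83835524e-03, -6.13622403e+01, -2.58602196e+01,  6.92824298e-02,
        4.70383535e-02, -7.11186613e-05]), 'eef_pos': array([217.6113005 , 585.69209526, 228.13756516]), 'tcp_rot': array([-1.62945238,  1.5698566 , -1.98519652]), 'ft_force': array([ 0.27475608, -0.11694043,  0.38991268]), 'moment': array([0.00808772, 0.06949479, 0.01439256]), 'opening': 0.9976827945640685}
```

View pics/scene0.png

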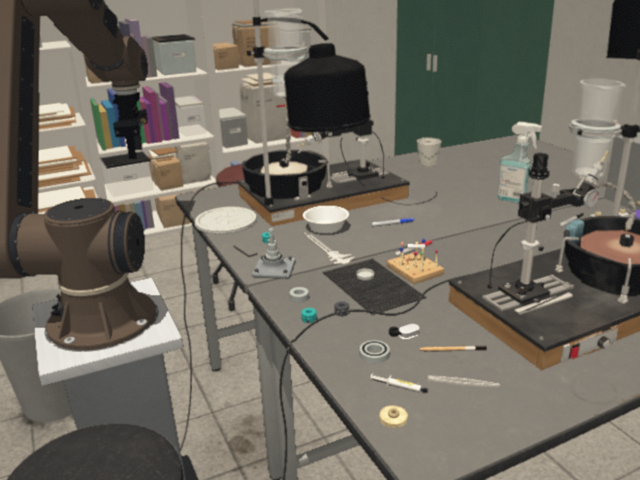

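View pics/top0.png

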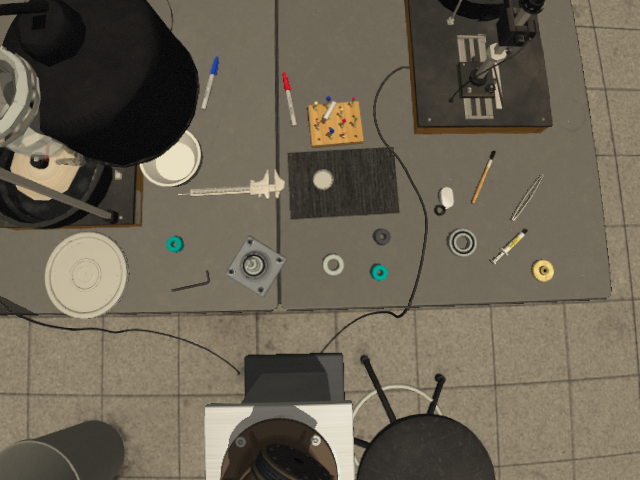

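Top view candidates:
- Bearing: the grey ring at (462,242). The brass disc at (542,270) is a decoy.
- Bush: the light ring at (333,265).
- Collar: the dark ring at (382,237). The teal rings at (379,272) and (175,244) are decoys.
- Housing: at (255,265), with the spindle tip near (253,262).

I'll check these in one crop.

```bash
python3 - <<'E'
from h import *
t=cv2.imread("pics/top0.png"); s=cv2.imread("pics/scene0.png")
f=lambda im,x,y,w,h,S:cv2.resize(im[y:y+h,x:x+w],(w*S,h*S),interpolation=cv2.INTER_CUBIC)
a=np.hstack([f(t,x,y,50,50,5) for x,y in((437,217),(308,240),(357,212))])
b=np.hstack([f(t,225,232,62,62,5)[:310,:310],f(s,245,222,62,62,5)])
b=np.hstack([b,np.zeros((310,130,3),np.uint8)])
cv2.imwrite("pics/c1.png",np.vstack([a,b]))
for n,uv,z in(("bearing",(462,242),16),("bush",(333,265),18),("collar",(382,237),22),("housing",(255.5,265.5),12),):
    print(n,ray2z("top",uv,z).round(1))
for n,uv,z in(("bearing",(375,349),16),("bush",(299,293),18),("collar",(342,308),22)): print(n,ray2z("scene",uv,z).round(1))
E
```

```text
bearing [ 486.9 -412.8   16. ]
bush [ 444.2 -125.4   18. ]
collar [ 502.  -234.1   22. ]
housing [447.9  43.3  12. ]
bearing [ 487.6 -419.5   16. ]
bush [ 443.2 -135.6   18. ]
collar [ 498.7 -252.1   22. ]
```

View pics/c1.png

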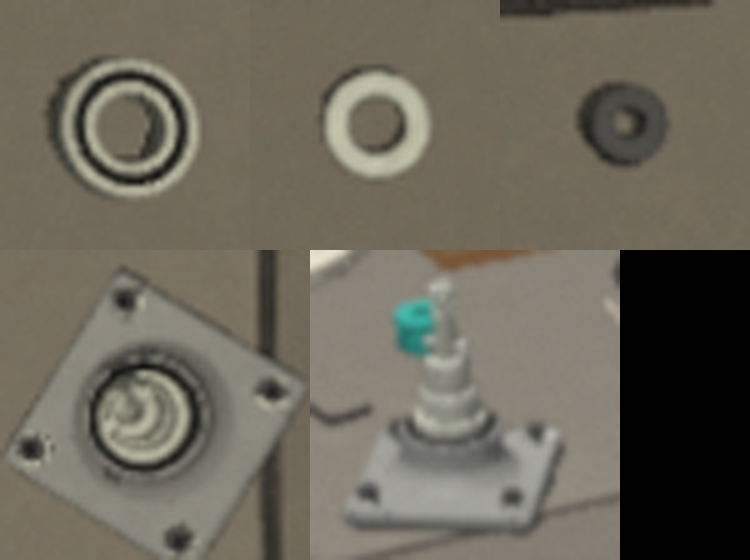

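The crop confirms the picks:
- Bearing: steel with a dark seal, at (462.8,242).
- Bush: plain and light, at (332.8,264.4).
- Collar: dark steel, at (382.6,236.4).
- Housing: spindle tip at about (250.6,262.6) in top and (271,228.6) in scene.

Next I'll compute positions and tool axes.

```bash
cat >> h.py <<'E'
from scipy.spatial.transform import Rotation as Ro
def axes():
    s=env.state(); return s,Ro.from_euler('xyz',s['tcp_rot']).as_matrix()
def rows(target,yawy=None):
    "shift in tool units to target; yawy: wanted jaw-axis angle deg (mod 180)"
    s,R=axes(); print('t',round(s['t'],2),'pos',s['eef_pos'].round(1),'F',s['ft_force'].round(1),'open',round(s['opening'],3),'jawdeg',round(np.degrees(np.arctan2(R[1,1],R[0,1])),1),'x',R[:,0].round(3),'j6',round(s['joints'][5],2))
    d=R.T@(np.array(target,float)-s['eef_pos']); print('shift units',(d/500).round(4))
    if yawy is not None:
        a=np.degrees(np.arctan2(R[1,1],R[0,1])); dy=(yawy-a+90)%180-90; print('world yaw',round(dy,1),'turn units',round(-dy/180,4))
E
python3 - <<'E'
from h import *
for n,c,uv,z in(("bearing","top",(462.8,242),16),("bush","top",(332.8,264.4),18),("collar","top",(382.6,236.4),22),("shoulder","top",(253.2,265.6),45),("screws","top",(255.05,265.5),14),("tip","top",(250.6,262.6),120),("tipS","scene",(271,228.6),120)):
    print(n,ray2z(c,uv,z).round(1))
t=cv2.imread("pics/top0.png");g=cv2.cvtColor(t,6)
for n,(x,y),z in(("bearing",(437,217),16),("bush",(308,240),18)):
    m=(g[y:y+50,x:x+50]>140).astype(np.uint8); C,_=cv2.findContours(m,cv2.RETR_EXTERNAL,cv2.CHAIN_APPROX_NONE); c=max(C,key=len); e=cv2.fitEllipse(c); uv=np.array(e[0])+(x,y); print(n,uv,e[1],ray2z("top",uv,z).round(1))
rows((487,-413,120),90)
E
```

```text
bearing [ 486.9 -414.6   16. ]
bush [ 445.5 -125.1   18. ]
collar [ 503.3 -235.5   22. ]
shoulder [445.5  43.5  45. ]
screws [447.8  44.   14. ]
tip [446.2  37.7 120. ]
tipS [446.2  36.7 120. ]
bearing [462.85926056 242.20406914] (25.53553581237793, 26.676597595214844) [ 486.4 -414.7   16. ]
bush [333.06725883 264.51225471] (19.651369094848633, 20.19463348388672) [ 445.2 -125.6   18. ]
t 0.1 pos [217.6 585.7 228.1] F [ 0.3 -0.1  0.4] open 0.998 jawdeg 69.6 x [-0.    -0.001 -1.   ] j6 -0.11
shift units [ 0.2178 -1.6845  1.2007]
world yaw 20.4 turn units -0.1132
```

Emit:
carry_out(grip=[-1,-1,-1,-1,-1], linear=[[0.004,-0.0615,0.0587],[0.004,-0.0615,0.0587],[0.004,-0.0615,0.0587],[0.004,-0.0615,0.0587],[0.004,-0.0615,0.0587]], turn=[0,0,0,0,0])

```text
t: 0.6
eef_pos: [301.9, 389.0, 218.4]
tcp_rot: [-1.901, 1.571, -2.257]
ft_force: [1.2, 0.6, 0.0]
opening: 1.0
```

Emit:
carry_out(grip=[-1,-1,-1,-1,-1], linear=[[0.004,-0.0615,0.0587],[0.004,-0.0615,0.0587],[0.004,-0.0615,0.0587],[0.004,-0.0615,0.0587],[0.004,-0.0615,0.0587]], turn=[0,0,0,0,0])

```text
t: 1.1
eef_pos: [386.0, 193.8, 208.5]
tcp_rot: [2.083, 1.571, 1.727]
ft_force: [0.8, -0.1, 0.0]
opening: 1.001
```

Emit:
carry_out(grip=[-1,-1,-1,-1,-1], linear=[[0.004,-0.0615,0.0587],[0.004,-0.0615,0.0587],[0.004,-0.0615,0.0587],[0.004,-0.0615,0.0587],[0.004,-0.0615,0.0587]], turn=[0,0,0,0,0])

```text
t: 1.6
eef_pos: [470.0, -1.6, 198.5]
tcp_rot: [2.633, 1.571, 2.277]
ft_force: [0.8, 0.8, 0.7]
opening: 0.999
```

```bash
python3 -c "
from h import *
rows((486.6,-414.7,120))
for y in (37,40,43.5): print(y,proj('top',[446,y,120]),proj('scene',[446,y,120]),proj('top',[446,y,45]))"
```

```text
t 1.6 pos [470.   -1.6 198.5] F [0.8 0.8 0.7] open 0.999 jawdeg 69.6 x [-0.  0. -1.] j6 -1.36
shift units [ 0.1568 -0.7628  0.319 ]
37 [[250.95054932 262.69506816]] [[270.90126519 228.57643997]] [[256.29524209 265.28024595]]
40 [[249.40397493 262.73340029]] [[270.47143671 228.16683844]] [[254.87336252 265.31555846]]
43.5 [[247.60007245 262.77803265]] [[269.97169037 227.69060382]] [[253.21482993 265.35667624]]
```

Emit:
carry_out(grip=[-1,-1,-1,-1,-1], linear=[[0.0157,-0.0763,0.0319],[0.0157,-0.0763,0.0319],[0.0157,-0.0763,0.0319],[0.0157,-0.0763,0.0319],[0.0157,-0.0763,0.0319]], turn=[0,0,0,0,0])

```text
t: 2.1
eef_pos: [477.7, -208.1, 158.8]
tcp_rot: [2.705, 1.57, 2.349]
ft_force: [0.1, -0.5, -0.1]
opening: 1.002
```

Emit:
carry_out(grip=[-1,-1,-1,-1,-1], linear=[[0.0157,-0.0763,0.0319],[0.0157,-0.0763,0.0319],[0.0157,-0.0763,0.0319],[0.0157,-0.0763,0.0319],[0.0157,-0.0763,0.0319]], turn=[0,0,0,0,0])

```text
t: 2.6
eef_pos: [486.0, -414.7, 119.4]
tcp_rot: [2.508, 1.57, 2.152]
ft_force: [-0.3, 1.1, -0.1]
opening: 1.0
```

```bash
python3 -c "
from h import *
rows((486.6,-414.7,18))
im=cams.read_camera('top');cv2.imwrite('pics/t2.png',im)"
```

```text
t 2.6 pos [ 486.  -414.7  119.4] F [-0.3  1.1 -0.1] open 1.0 jawdeg 69.6 x [-0.     0.001 -1.   ] j6 -2.02
shift units [0.2028 0.0003 0.0012]
```

```bash
python3 -c "
from h import *
for u in ((491,264),(497,258),(439,212),(437,207)): print(u,ray2z('top',u,5).round(0))
for s in(-1,1): print(proj('top',[[487+s*52*.35,-415+s*52*.937,4]]),proj('top',[[487+s*52*.937,-415-s*52*.35,4]]))"
```

```text
(491, 264) [ 437. -479.    5.]
(497, 258) [ 450. -494.    5.]
(439, 212) [ 558. -369.    5.]
(437, 207) [ 569. -365.    5.]
[[482.95421112 250.04972384]] [[454.70955098 264.56517051]]
[[439.35050185 235.10653422]] [[467.54857927 220.95167185]]
```

Emit:
carry_out(grip=[-0.68,-0.68,-0.68,-0.68,-0.68], linear=[[0.05,0,0.001],[0.05,0,0],[0.05,0,0],[0.045,0,0],[0.0078,0,0]], turn=[0,0,0,0,0])

```text
t: 3.15
eef_pos: [485.8, -412.1, 16.0]
tcp_rot: [2.664, 1.566, 2.308]
ft_force: [0.2, 0.8, 0.0]
opening: 0.839
```

Emit:
carry_out(grip=[1,1,1,1,1], linear=[[0,0,0],[0,0,0],[0,0,0],[0,0,0],[0,0,0]], turn=[0,0,0,0,0])

```text
t: 3.65
eef_pos: [487.2, -413.6, 19.9]
tcp_rot: [-0.398, 1.569, -0.754]
ft_force: [-1.5, -0.2, 6.4]
opening: 0.639
```

Emit:
carry_out(grip=[-0.68,-0.68,-0.68,-0.68,-0.68], linear=[[0,0,0],[0,0,0],[0,0,0],[0,0,0],[0,0,0]], turn=[0,0,0,0.04,0.046])

```text
t: 4.15
eef_pos: [486.7, -413.1, 18.6]
tcp_rot: [2.743, 1.57, 2.112]
ft_force: [1.0, 0.3, 1.0]
opening: 0.841
```

Emit:
carry_out(grip=[-0.68,-0.68,-0.68,-0.68,-0.68], linear=[[0,0,0],[0,0,0],[0,0,0],[0,0,0],[0,0,0]], turn=[0.046,0.046,0.046,0.046,0.046])

```text
t: 4.65
eef_pos: [486.7, -413.1, 18.5]
tcp_rot: [-2.77, 1.57, 2.159]
ft_force: [-0.5, -0.1, 0.2]
opening: 0.842
```

Emit:
carry_out(grip=[-0.68,-0.68,-0.68,-0.68,-0.68], linear=[[0,0,0],[0,0,0],[0,0,0],[0,0,0],[0,0,0]], turn=[0.046,0.046,0.046,0.046,0])

```text
t: 5.15
eef_pos: [486.8, -413.1, 18.6]
tcp_rot: [-2.347, 1.57, 2.007]
ft_force: [-0.2, -1.0, -0.8]
opening: 0.835
```

```bash
python3 -c "
from h import *
rows((486.6,-414.7,18))"
```

```text
t 5.15 pos [ 486.8 -413.1   18.6] F [-0.2 -1.  -0.8] open 0.835 jawdeg -20.5 x [-0.  0. -1.] j6 -0.45
shift units [0.0011 0.0008 0.0032]
```

Emit:
carry_out(grip=[1,1,1,1,1], linear=[[0,0,0],[0,0,0],[0,0,0],[0,0,0],[0,0,0]], turn=[0,0,0,0,0])

```text
t: 5.65
eef_pos: [486.8, -413.2, 18.7]
tcp_rot: [1.895, 1.571, -0.031]
ft_force: [0.1, -0.9, -0.7]
opening: 0.638
```

Emit:
carry_out(grip=[1,1,1,1,1], linear=[[-0.02,0,0],[-0.06,0,0],[-0.09,0,0],[-0.09,0,0],[-0.09,0,0]], turn=[0,0,0,0,0])

```text
t: 6.15
eef_pos: [486.4, -412.8, 196.0]
tcp_rot: [-2.213, 1.57, 2.144]
ft_force: [0.4, -0.8, -1.1]
opening: 0.637
```

```bash
python3 -c "
from h import *
rows((446,43,195))"
```

```text
t 6.15 pos [ 486.4 -412.8  196. ] F [ 0.4 -0.8 -1.1] open 0.637 jawdeg -20.4 x [-0.  0. -1.] j6 -0.45
shift units [ 0.0024 -0.3931 -0.8265]
```

Emit:
carry_out(grip=[1,1,1,1,1], linear=[[0,-0.0357,-0.0751],[0,-0.0357,-0.0751],[0,-0.0357,-0.0751],[0,-0.0357,-0.0751],[0,-0.0357,-0.0751]], turn=[0,0,0,0,0])

```text
t: 6.65
eef_pos: [467.9, -204.4, 194.3]
tcp_rot: [1.86, 1.57, -0.067]
ft_force: [1.3, -0.2, -1.5]
opening: 0.643
```

Emit:
carry_out(grip=[1,1,1,1,1], linear=[[0,-0.0357,-0.0751],[0,-0.0357,-0.0751],[0,-0.0357,-0.0751],[0,0,0],[0,0,0]], turn=[0,0,0,0,0])

```text
t: 7.15
eef_pos: [457.6, -81.2, 194.4]
tcp_rot: [1.589, 1.57, -0.335]
ft_force: [-0.1, -0.6, -2.0]
opening: 0.64
```

```bash
cat > ov.py <<'E'
from h import *
def crop(n,im,P,w,S):
    "S-fold crop about P with spindle ring overlays for axis at P"
    c=proj(n,[P[0],P[1],70])[0]; x,y=(c-w/2).astype(int)
    a=cv2.resize(im[y:y+w,x:x+w],None,fx=S,fy=S,interpolation=cv2.INTER_CUBIC); b=a.copy(); th=np.linspace(0,2*np.pi,60)
    for r,z,col in((6,120,(0,0,255)),(6,77.5,(255,255,0)),(12,76,(0,255,0)),(19,45,(255,0,255)),(26.5,38,(255,0,0))):
        q=(proj(n,np.c_[P[0]+r*np.cos(th),P[1]+r*np.sin(th),0*th+z])-(x,y)+.5)*S-.5
        cv2.polylines(b,[q.round().astype(int)],True,col,1)
    return np.vstack([a,b])
if __name__=="__main__":
    t=cv2.imread("pics/t2.png"); s=cv2.imread("pics/scene0.png"); P=(446,44)
    cv2.imwrite("pics/ov1.png",np.hstack([crop("top",t,P,36,8),crop("scene",s,P,52,5)[:0] if 0 else cv2.resize(crop("scene",s,P,48,6),(288,576))]))
E
python3 ov.py; python3 -c "
from h import *
rows((446,44,185))"
```

```text
t 7.15 pos [457.6 -81.2 194.4] F [-0.1 -0.6 -2. ] open 0.64 jawdeg -20.3 x [ 0.001 -0.    -1.   ] j6 0.04
shift units [ 0.0187 -0.1084 -0.2269]
```

View pics/ov1.png

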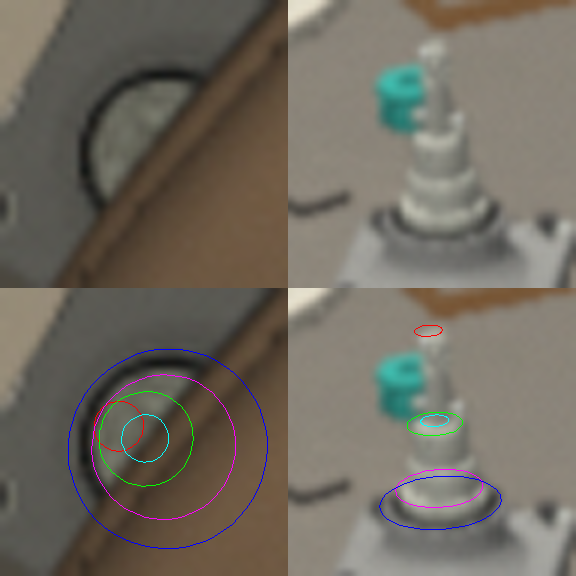

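```bash
cat > ov2.py <<'E'
from h import *
def crop(n,im,P,w,S,R,zc):
    c=proj(n,[P[0],P[1],zc])[0]; x,y=(c-w/2).astype(int)
    b=cv2.resize(im[y:y+w,x:x+w],None,fx=S,fy=S,interpolation=cv2.INTER_CUBIC); th=np.linspace(0,2*np.pi,60)
    for r,z,col in R:
        q=(proj(n,np.c_[P[0]+r*np.cos(th),P[1]+r*np.sin(th),0*th+z])-(x,y)+.5)*S-.5
        cv2.polylines(b,[q.round().astype(int)],True,col,1)
    return b
SP=((6,120,(0,0,255)),(12,75.5,(0,255,0)),(15,57.5,(0,255,255)),(19,45,(255,0,255)),(26.5,38,(255,0,0)))
if __name__=="__main__":
    t=cv2.imread("pics/top0.png"); s=cv2.imread("pics/scene0.png"); P=(446,44); B=(486.8,-413.1)
    BR=((31,16,(0,0,255)),(15.75,16,(0,255,0)))
    f=lambda *a:crop(*a)
    cv2.imwrite("pics/ov2.png",np.vstack([np.hstack([f("top",t,P,37,8,SP,70),f("scene",s,P,37,8,SP,75)]),np.hstack([f("top",t,B,37,8,BR,10),f("scene",s,B,37,8,BR,10)])]))
E
python3 ov2.py
```

```text
(no output)
```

View pics/ov2.png

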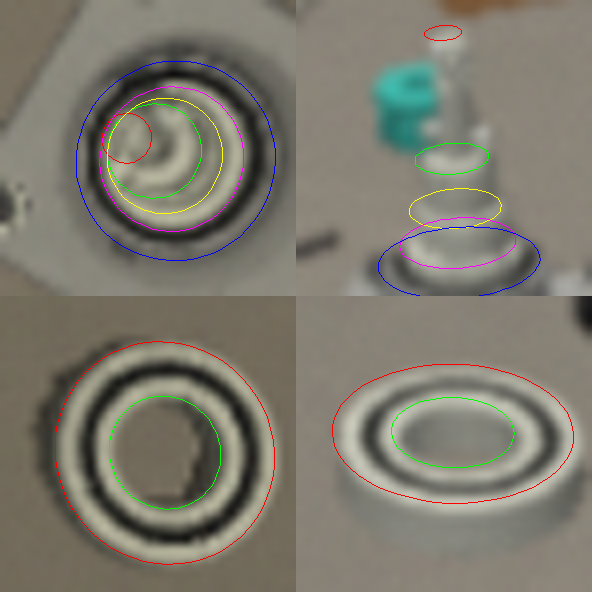

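Overlay with the axis at (446,44): the top view agrees at the shoulder, centre (172,160) in the crop. The scene view shows the same offset of about 5 crop px that the bearing has. So the axis is at about (446,44–45). I'll go above it and feel the way down.

Emit:
carry_out(grip=[1,1,1,1,1], linear=[[0.017,-0.0273,-0.057],[0.017,-0.0273,-0.057],[0.017,-0.0273,-0.057],[0.017,-0.0273,-0.057],[0,0,0]], turn=[0,0,0,0,0])

```text
t: 7.65
eef_pos: [445.6, 45.4, 159.1]
tcp_rot: [-1.456, 1.569, 2.902]
ft_force: [-0.2, -0.5, -2.2]
opening: 0.642
```

```bash
python3 -c "
from ov2 import *
rows((446,44.5,125))
t=cams.read_camera('top');s=cams.read_camera('scene')
e=env.state()['eef_pos']
BR=((31,e[2]-2.6,(0,0,255)),(31,e[2]-18.6,(0,255,0)))
g=crop('scene',s,(446,44),60,8,BR,110)
cv2.imwrite('pics/b3.png',g)"
```

```text
t 7.65 pos [445.6  45.4 159.1] F [-0.2 -0.5 -2.2] open 0.642 jawdeg -20.3 x [-0.001  0.    -1.   ] j6 0.31
shift units [0.0682 0.0014 0.0015]
```

View pics/b3.png

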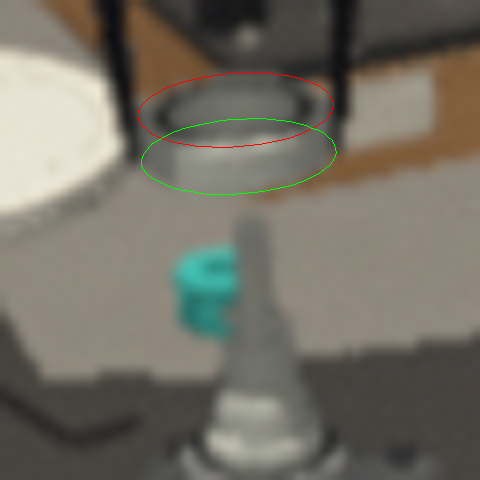

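The bearing is level in the jaws and its bore sits over the tip at crop (252,220) within a few mm. Lowering.

Emit:
carry_out(grip=[1,1,1,1,1], linear=[[0.02,0,0],[0.02,0,0],[0.02,0,0],[0.02,0,0],[0,0,0]], turn=[0,0,0,0,0])

```text
t: 8.25
eef_pos: [445.5, 43.8, 118.3]
tcp_rot: [-1.289, 1.568, 3.067]
ft_force: [0.1, 0.6, -2.0]
opening: 0.639
```

Emit:
carry_out(grip=[1,1,1,1,1], linear=[[0.01,0,0],[0.01,0,0],[0.008,0,0],[0.004,0,0],[0,0,0]], turn=[0,0,0,0,0])

```text
t: 8.75
eef_pos: [446.0, 44.1, 103.5]
tcp_rot: [-1.561, 1.571, 2.796]
ft_force: [-0.2, 0.0, -2.2]
opening: 0.64
```

Emit:
carry_out(grip=[1,1,1,1,1], linear=[[0.006,0,0],[0.006,0,0],[0.004,0,0],[0.003,0,0],[0,0,0]], turn=[0,0,0,0,0])

```text
t: 9.25
eef_pos: [446.0, 44.0, 94.0]
tcp_rot: [-1.648, 1.571, 2.709]
ft_force: [0.3, 0.4, -2.1]
opening: 0.641
```

Emit:
carry_out(grip=[1,1,1,1,1], linear=[[0.003,0,0],[0.003,0,0],[0.003,0,0],[0.003,0,0],[0,0,0]], turn=[0,0,0,0,0])

```text
t: 9.75
eef_pos: [446.0, 44.0, 88.0]
tcp_rot: [-1.589, 1.571, 2.768]
ft_force: [0.8, -0.1, -2.5]
opening: 0.642
```

Emit:
carry_out(grip=[1,1,1,1,1], linear=[[0.004,0,0],[0.004,0,0],[0.004,0,0],[0.003,0,0],[0,0,0]], turn=[0,0,0,0,0])

```text
t: 10.25
eef_pos: [446.0, 44.1, 80.5]
tcp_rot: [-1.491, 1.57, 2.866]
ft_force: [0.9, 0.4, -2.3]
opening: 0.638
```

Emit:
carry_out(grip=[1,1,1,1,1], linear=[[0.001,0,0],[0.001,0,0],[0.001,0,0],[0.001,0,0],[0,0,0]], turn=[0,0,0,0,0])

```text
t: 10.75
eef_pos: [446.1, 44.0, 78.7]
tcp_rot: [-3.081, 1.571, 1.276]
ft_force: [0.3, -0.7, -2.2]
opening: 0.643
```

Emit:
carry_out(grip=[1,1,1,1,1], linear=[[0.001,0,0],[0.001,0,0],[0.001,0,0],[0.001,0,0],[0,0,0]], turn=[0,0,0,0,0])

```text
t: 11.25
eef_pos: [446.2, 44.0, 76.7]
tcp_rot: [2.084, 1.57, 0.158]
ft_force: [0.2, -0.8, -1.2]
opening: 0.641
```

```bash
python3 -c "
from h import *
rows((446,44,63.6))"
```

```text
t 11.25 pos [446.2  44.   76.7] F [ 0.2 -0.8 -1.2] open 0.641 jawdeg -20.4 x [ 0.  0. -1.] j6 0.31
shift units [ 0.0262 -0.0005  0.0002]
```

Emit:
carry_out(grip=[1,1,1,1,1], linear=[[0.001,0,0],[0.001,0,0],[0,0,0],[0,0,0],[0,0,0]], turn=[0,0,0,0,0])

```text
t: 11.75
eef_pos: [446.5, 44.0, 75.9]
tcp_rot: [1.914, 1.57, -0.012]
ft_force: [2.7, -1.0, 0.9]
opening: 0.641
```

Emit:
carry_out(grip=[1,1,1,1,1], linear=[[0.001,0,0],[0.001,0,0],[0,0,0],[0,0,0],[0,0,0]], turn=[0,0,0,0,0])

```text
t: 12.25
eef_pos: [446.9, 43.9, 75.1]
tcp_rot: [1.867, 1.569, -0.06]
ft_force: [3.4, -2.6, 6.5]
opening: 0.64
```

Emit:
carry_out(grip=[1,1,1,1,1], linear=[[0,0.0025,0],[0,0,0],[0.001,0,0],[0.001,0,0],[0,0,0]], turn=[0,0,0,0,0])

```text
t: 12.75
eef_pos: [447.6, 43.5, 73.6]
tcp_rot: [1.816, 1.57, -0.111]
ft_force: [4.7, -3.2, -0.7]
opening: 0.639
```

Emit:
carry_out(grip=[1,1,1,1,1], linear=[[0.001,0,0],[0.001,0,0],[0,0,0],[0,0,0],[0,0,0]], turn=[0,0,0,0,0])

```text
t: 13.25
eef_pos: [447.7, 43.5, 72.7]
tcp_rot: [1.839, 1.57, -0.087]
ft_force: [4.2, -2.8, 0.4]
opening: 0.643
```

Emit:
carry_out(grip=[1,1,1,1,1], linear=[[0,0.0018,0.0006],[0.001,0,0],[0.002,0,0],[0.002,0,0],[0,0,0]], turn=[0,0,0,0,0])

```text
t: 13.75
eef_pos: [447.8, 43.1, 70.0]
tcp_rot: [-1.443, 1.57, 2.914]
ft_force: [2.4, -1.0, -3.5]
opening: 0.638
```

Emit:
carry_out(grip=[1,1,1,1,1], linear=[[0.002,0,0],[0.002,0,0],[0.002,0,0],[0,0,0],[0,0,0]], turn=[0,0,0,0,0])

```text
t: 14.25
eef_pos: [447.8, 43.1, 67.1]
tcp_rot: [-1.501, 1.57, 2.855]
ft_force: [0.8, -0.1, -2.3]
opening: 0.643
```

Emit:
carry_out(grip=[1,1,1,1,1], linear=[[0.001,0,0],[0.001,0,0],[0.001,0,0],[0.001,0,0],[0,0,0]], turn=[0,0,0,0,0])

```text
t: 14.75
eef_pos: [448.0, 43.0, 65.2]
tcp_rot: [-1.868, 1.571, 2.489]
ft_force: [0.1, 0.1, -0.9]
opening: 0.64
```

Emit:
carry_out(grip=[1,1,1,1,1], linear=[[0.001,0,0],[0.001,0,0],[0.001,0,0],[0,0,0],[0,0,0]], turn=[0,0,0,0,0])

```text
t: 15.25
eef_pos: [448.0, 43.0, 63.7]
tcp_rot: [-2.32, 1.571, 2.036]
ft_force: [0.5, 0.3, -1.7]
opening: 0.639
```

Emit:
carry_out(grip=[1,1,1,1,1], linear=[[0.001,0,0],[0.001,0,0],[0,0,0],[0,0,0],[0,0,0]], turn=[0,0,0,0,0])

```text
t: 15.75
eef_pos: [448.0, 43.0, 63.5]
tcp_rot: [1.981, 1.57, 0.054]
ft_force: [-3.4, 0.7, 12.8]
opening: 0.64
```

Emit:
carry_out(grip=[-0.55,-0.55,-0.55,-0.55,-0.55], linear=[[0,0,0],[0,0,0],[0,0,0],[0,0,0],[-0.006,0,0]], turn=[0,0,0,0,0])

```text
t: 16.25
eef_pos: [447.9, 43.0, 65.5]
tcp_rot: [-1.399, 1.57, 2.957]
ft_force: [-0.7, -0.7, 0.7]
opening: 0.773
```

Emit:
carry_out(grip=[-0.55,-0.55,-0.55,-0.55,-0.55], linear=[[-0.04,0,0],[-0.05,0,0],[-0.05,0,0],[-0.05,0,0],[0,0,0]], turn=[0,0,0,0,0])

```text
t: 16.75
eef_pos: [449.1, 43.0, 163.4]
tcp_rot: [1.892, 1.566, -0.035]
ft_force: [0.2, 0.3, -0.2]
opening: 0.775
```

Emit:
carry_out(grip=[-0.55,-0.55,-0.55,-0.55,-0.55], linear=[[0,0.0278,0.0788],[0.04,0.0278,0.0788],[0.04,0.0278,0.0788],[0.04,0.0278,0.0788],[0,0,0]], turn=[0,0,0,0,0])

```text
t: 17.25
eef_pos: [444.3, -127.5, 98.1]
tcp_rot: [-1.582, 1.568, 2.77]
ft_force: [-0.0, 0.7, 1.4]
opening: 0.774
```

```bash
python3 -c "
from ov2 import *
rows((445.5,-124,18))
s=cams.read_camera('scene');t=cams.read_camera('top')
cv2.imwrite('pics/d4.png',np.hstack([crop('scene',s,(448,43),74,8,((31,61,(0,0,255)),(19,45,(0,255,0))),50)[:592,:400],crop('scene',s,(446,-120),60,6,(),50)]) if 0 else crop('scene',s,(447,-20),74,8,((31,61,(0,0,255)),),60))
np.save('pics/x.npy',t)"
```

```text
t 17.25 pos [ 444.3 -127.5   98.1] F [-0.   0.7  1.4] open 0.774 jawdeg -20.6 x [-0.003  0.001 -1.   ] j6 -0.06
shift units [ 0.1603  0.0002 -0.0073]
```

```bash
python3 -c "
from ov2 import *
s=cams.read_camera('scene')
cv2.imwrite('pics/d5.png',cv2.resize(s[200:320,230:370],None,fx=5,fy=5,interpolation=2))"
```

```text
(no output)
```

View pics/d5.png

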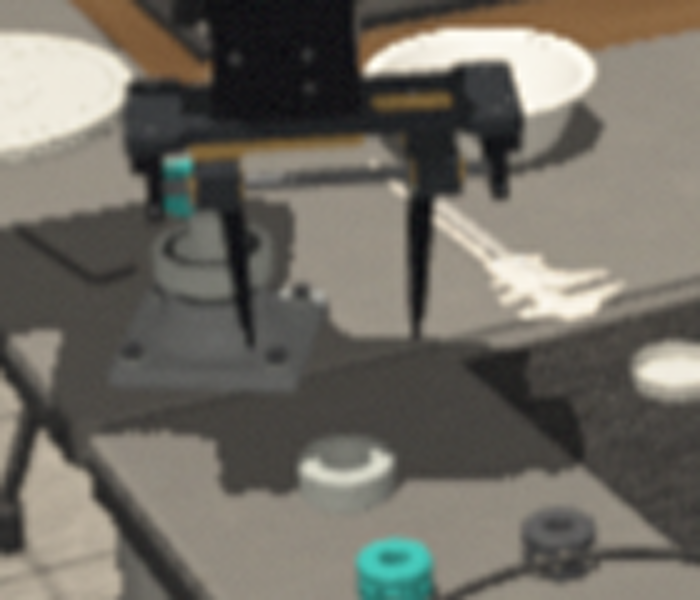

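The bearing sits level on the shoulder at crop (213,255). The bush is at (347,470), with the fingers above it.

Emit:
carry_out(grip=[-0.5,-0.5,-0.5,-0.5,-0.5], linear=[[0.05,0,0],[0.05,0,0],[0.04,0,0],[0,0,0],[0,0,0]], turn=[0,0,0,0,0])

```text
t: 17.9
eef_pos: [445.5, -123.2, 31.3]
tcp_rot: [-2.553, 1.571, 1.805]
ft_force: [0.1, -0.2, 0.6]
opening: 0.746
```

```bash
python3 -c "
from h import *
rows((445.5,-124,18.5))"
```

```text
t 17.9 pos [ 445.5 -123.2   31.3] F [ 0.1 -0.2  0.6] open 0.746 jawdeg -20.3 x [-0.  0. -1.] j6 -0.06
shift units [0.0256 0.0006 0.0015]
```

Emit:
carry_out(grip=[-0.5,-0.5,1,1,1], linear=[[0.0255,0,0],[0,0,0],[0,0,0],[0,0,0],[0,0,0]], turn=[0,0,0,0,0])

```text
t: 18.4
eef_pos: [445.5, -124.1, 18.6]
tcp_rot: [1.595, 1.57, -0.332]
ft_force: [-0.0, -0.3, -0.1]
opening: 0.553
```

Emit:
carry_out(grip=[1,1,-0.5,-0.5,-0.5], linear=[[0,0,0],[0,0,0],[0,0,0],[0,0,0],[0,0,0]], turn=[0,0,0,0,0])

```text
t: 18.9
eef_pos: [445.2, -124.1, 17.9]
tcp_rot: [-1.979, 1.571, 2.377]
ft_force: [0.2, -0.5, 0.1]
opening: 0.666
```

Emit:
carry_out(grip=[-0.5,-0.5,-0.5,-0.5,-0.5], linear=[[0,0,0],[0,0,0],[0,0,0],[0,0,0],[0,0,0]], turn=[0,-0.04,-0.046,-0.046,-0.046])

```text
t: 19.4
eef_pos: [445.2, -124.1, 17.9]
tcp_rot: [-2.712, 1.571, 2.21]
ft_force: [0.1, 0.3, 0.8]
opening: 0.747
```

Emit:
carry_out(grip=[-0.5,-0.5,-0.5,-0.5,-0.5], linear=[[0,0,0],[0,0,0],[0,0,0],[0,0,0],[0,0,0]], turn=[-0.046,-0.046,-0.046,-0.046,-0.046])

```text
t: 19.9
eef_pos: [445.2, -124.1, 17.9]
tcp_rot: [2.993, 1.571, 2.354]
ft_force: [-0.4, 1.2, -0.2]
opening: 0.753
```

Emit:
carry_out(grip=[-0.5,-0.5,-0.5,1,1], linear=[[0,0,0],[0,0,0],[0,0,0],[0,0,0],[0,0,0]], turn=[-0.046,-0.046,0,0,0])

```text
t: 20.4
eef_pos: [445.2, -124.1, 17.9]
tcp_rot: [2.412, 1.571, 2.052]
ft_force: [-0.4, 0.3, -0.4]
opening: 0.634
```

Emit:
carry_out(grip=[1,1,1,1,1], linear=[[0,0,0],[0,0,0],[0,0,0],[0,0,0],[0,0,0]], turn=[0,0,0,0,0])

```text
t: 20.9
eef_pos: [445.3, -124.1, 18.0]
tcp_rot: [1.182, 1.571, 0.826]
ft_force: [-0.3, -0.5, -0.7]
opening: 0.476
```

```bash
python3 -c "
from h import *
rows((448,43.1,170))"
```

```text
t 20.9 pos [ 445.3 -124.1   18. ] F [-0.3 -0.5 -0.7] open 0.476 jawdeg 69.6 x [ 0.  0. -1.] j6 -1.63
shift units [-0.3041  0.3153 -0.1114]
```

Emit:
carry_out(grip=[1,1,1,1,1], linear=[[-0.03,0,0],[-0.08,0,0],[-0.08,0,0],[-0.08,0,0],[-0.02,0,0]], turn=[0,0,0,0,0])

```text
t: 21.4
eef_pos: [446.2, -124.4, 166.4]
tcp_rot: [-0.04, 1.565, -0.396]
ft_force: [-0.4, 0.5, -1.5]
opening: 0.476
```

Emit:
carry_out(grip=[1,1,1,1,1], linear=[[0,0.0788,-0.0279],[0,0.0788,-0.0279],[0,0.0788,-0.0279],[0,0.0788,-0.0279],[0,0,0]], turn=[0,0,0,0,0])

```text
t: 21.9
eef_pos: [447.1, 46.6, 162.3]
tcp_rot: [3.038, 1.569, 2.686]
ft_force: [-0.4, -0.6, -0.9]
opening: 0.474
```

Emit:
carry_out(grip=[1,1,1,1,1], linear=[[0,0,0],[0,0,0],[0,0,0],[0,0,0],[0,0,0]], turn=[0,0,0,0,0])

```text
t: 22.4
eef_pos: [447.9, 42.4, 162.9]
tcp_rot: [1.936, 1.571, 1.579]
ft_force: [0.2, 0.3, -1.2]
opening: 0.474
```

```bash
python3 -c "
from h import *
rows((448,43.1,103))"
```

```text
t 22.4 pos [447.9  42.4 162.9] F [ 0.2  0.3 -1.2] open 0.474 jawdeg 69.5 x [-0.  0. -1.] j6 -1.27
shift units [ 0.1199  0.0014 -0.0003]
```

Emit:
carry_out(grip=[1,1,1,1,1], linear=[[0.03,0.0013,0],[0.03,0,0],[0.03,0,0],[0.014,0,0],[0,0,0]], turn=[0,0,0,0,0])

```text
t: 22.9
eef_pos: [447.8, 43.5, 110.4]
tcp_rot: [-2.89, 1.569, 3.037]
ft_force: [-0.5, -0.5, -0.5]
opening: 0.473
```

Emit:
carry_out(grip=[1,1,1,1,1], linear=[[0,0,0],[0,0,0],[0.001,0,0],[0.001,0,0],[0,0,0]], turn=[0,0,0,0,0])

```text
t: 23.4
eef_pos: [448.1, 43.7, 110.1]
tcp_rot: [0.637, 1.57, 0.281]
ft_force: [0.0, 0.0, -1.9]
opening: 0.477
```

Emit:
carry_out(grip=[1,1,1,1,1], linear=[[0.001,0,0],[0.001,0,0],[0.001,0,0],[0,0,0],[0,0,0]], turn=[0,0,0,0,0])

```text
t: 23.9
eef_pos: [448.0, 43.7, 108.4]
tcp_rot: [2.657, 1.571, 2.301]
ft_force: [0.1, -0.2, -0.4]
opening: 0.476
```

Emit:
carry_out(grip=[1,1,1,1,1], linear=[[0,-0.0011,0.0004],[0.002,0,0],[0.002,0,0],[0.001,0,0],[0,0,0]], turn=[0,0,0,0,0])

```text
t: 24.4
eef_pos: [448.0, 43.1, 105.9]
tcp_rot: [3.129, 1.571, 2.773]
ft_force: [0.2, 0.5, -1.1]
opening: 0.471
```

Emit:
carry_out(grip=[1,1,1,1,1], linear=[[0.001,0,0],[0.001,0,0],[0.001,0,0],[0.001,0,0],[0,0,0]], turn=[0,0,0,0,0])

```text
t: 24.9
eef_pos: [448.0, 43.1, 103.9]
tcp_rot: [2.961, 1.571, 2.606]
ft_force: [0.1, 0.5, -1.1]
opening: 0.469
```

Emit:
carry_out(grip=[1,1,1,1,1], linear=[[0.002,0,0],[0.002,0,0],[0.002,0,0],[0.001,0,0],[0,0,0]], turn=[0,0,0,0,0])

```text
t: 25.4
eef_pos: [448.0, 43.1, 100.4]
tcp_rot: [2.724, 1.571, 2.368]
ft_force: [-0.0, -0.0, -1.1]
opening: 0.473
```

Emit:
carry_out(grip=[1,1,1,1,1], linear=[[0.002,0,0],[0.002,0,0],[0.002,0,0],[0.002,0,0],[0,0,0]], turn=[0,0,0,0,0])

```text
t: 25.9
eef_pos: [448.0, 43.1, 96.3]
tcp_rot: [3.091, 1.571, 2.735]
ft_force: [-0.1, 0.4, -0.1]
opening: 0.471
```

Emit:
carry_out(grip=[1,1,1,1,1], linear=[[0.001,0,0],[0.001,0,0],[0.001,0,0],[0.001,0,0],[0,0,0]], turn=[0,0,0,0,0])

```text
t: 26.4
eef_pos: [448.0, 43.1, 94.4]
tcp_rot: [2.354, 1.571, 1.998]
ft_force: [0.1, 0.0, -1.5]
opening: 0.472
```

Emit:
carry_out(grip=[1,1,1,1,1], linear=[[0.001,0,0],[0.001,0,0],[0.001,0,0],[0.001,0,0],[0,0,0]], turn=[0,0,0,0,0])

```text
t: 26.9
eef_pos: [448.0, 43.1, 92.4]
tcp_rot: [2.698, 1.571, 2.343]
ft_force: [0.7, 0.2, -0.7]
opening: 0.472
```

Emit:
carry_out(grip=[1,1,1,1,1], linear=[[0.001,0,0],[0.001,0,0],[0.002,0,0],[0.002,0,0],[0,0,0]], turn=[0,0,0,0,0])

```text
t: 27.4
eef_pos: [448.0, 43.1, 89.3]
tcp_rot: [3.059, 1.571, 2.703]
ft_force: [0.3, -0.4, -0.3]
opening: 0.473
```

Emit:
carry_out(grip=[1,1,1,1,1], linear=[[0.003,0,0],[0.003,0,0],[0.003,0,0],[0.003,0,0],[0,0,0]], turn=[0,0,0,0,0])

```text
t: 27.9
eef_pos: [448.0, 43.1, 83.3]
tcp_rot: [-3.079, 1.57, 2.848]
ft_force: [0.1, 0.7, -1.1]
opening: 0.476
```

Home is at TCP z of about 79, 4.3 mm lower.

Emit:
carry_out(grip=[1,1,1,1,1], linear=[[0.002,0,0],[0.002,0,0],[0.002,0,0],[0.001,0,0],[0,0,0]], turn=[0,0,0,0,0])

```text
t: 28.4
eef_pos: [448.0, 43.1, 79.9]
tcp_rot: [2.547, 1.571, 2.191]
ft_force: [-0.5, -0.2, -0.8]
opening: 0.471
```

Emit:
carry_out(grip=[1,1,1,1,1], linear=[[0.001,0,0],[0.001,0,0],[0,0,0],[0,0,0],[0,0,0]], turn=[0,0,0,0,0])

```text
t: 28.9
eef_pos: [448.0, 43.1, 79.0]
tcp_rot: [1.503, 1.571, 1.148]
ft_force: [0.1, 0.0, -0.4]
opening: 0.474
```

Emit:
carry_out(grip=[1,1,1,1,1], linear=[[0.001,0,0],[0.001,0,0],[0,0,0],[0,0,0],[0,0,0]], turn=[0,0,0,0,0])

```text
t: 29.4
eef_pos: [448.1, 43.1, 78.8]
tcp_rot: [0.359, 1.57, 0.003]
ft_force: [-3.5, 0.5, 13.8]
opening: 0.473
```

Emit:
carry_out(grip=[-0.3,-0.3,-0.3,-0.3,-0.3], linear=[[0,0,0],[0,0,0],[0,0,0],[-0.004,0,0],[-0.02,0,0]], turn=[0,0,0,0,0])

```text
t: 29.9
eef_pos: [447.6, 43.1, 89.7]
tcp_rot: [-2.89, 1.569, 3.037]
ft_force: [0.6, -0.4, 0.3]
opening: 0.648
```

Emit:
carry_out(grip=[-0.3,-0.3,-0.3,-0.3,-0.3], linear=[[-0.06,0,0],[-0.06,0,0],[-0.02,0,0],[0,-0.0686,0.0425],[0,-0.0686,0.0425]], turn=[0,0,0,0,0])

```text
t: 30.4
eef_pos: [464.1, -36.3, 160.5]
tcp_rot: [0.247, 1.57, -0.106]
ft_force: [0.6, 0.6, 0.1]
opening: 0.652
```

Emit:
carry_out(grip=[-0.3,-0.3,-0.3,-0.3,-0.3], linear=[[0,-0.0686,0.0425],[0,-0.0686,0.0425],[0.03,-0.0686,0.0425],[0.03,-0.0686,0.0425],[0.03,-0.0686,0.0425]], turn=[0,0,0,0,0])

```text
t: 30.9
eef_pos: [503.8, -235.4, 114.3]
tcp_rot: [2.178, 1.571, 1.822]
ft_force: [-0.3, 0.3, -1.1]
opening: 0.651
```

Emit:
carry_out(grip=[-0.3,-0.3,-0.3], linear=[[0,0,0],[0,0,0],[0,0,0]], turn=[0,0,0])

```text
t: 31.2
eef_pos: [503.6, -233.0, 115.1]
tcp_rot: [2.594, 1.57, 2.238]
ft_force: [0.2, 0.6, 0.3]
opening: 0.65
```

```bash
python3 -c "
from ov2 import *
rows((503.7,-234,18))
s=cams.read_camera('scene')
cv2.imwrite('pics/e6.png',cv2.resize(s[210:330,245:385],None,fx=5,fy=5,interpolation=2))"
```

```text
t 31.2 pos [ 503.6 -233.   115.1] F [0.2 0.6 0.3] open 0.65 jawdeg 69.6 x [-0.  0. -1.] j6 -1.77
shift units [ 0.1942 -0.0018  0.001 ]
```

View pics/e6.png

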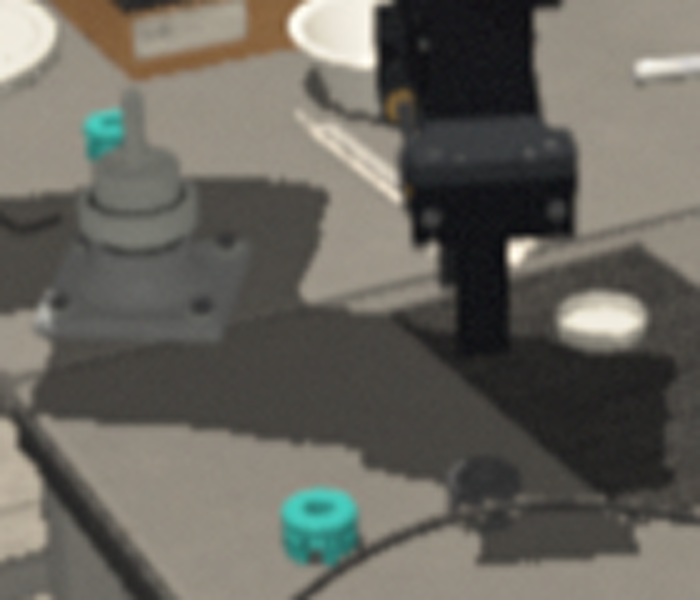

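The bush is seated on the bearing at crop (138,190). The dark collar at (487,485) is below the open fingers. Grasping it with two crossed squeezes.

Emit:
carry_out(grip=[-0.2,-0.2,-0.2,-0.2,-0.2], linear=[[0.05,-0.0015,0.0008],[0.06,0,0],[0.055,0,0],[0.029,0,0],[0,0,0]], turn=[0,0,0,0,0])

```text
t: 31.75
eef_pos: [503.4, -233.2, 16.8]
tcp_rot: [2.893, 1.568, 2.539]
ft_force: [-0.1, -0.1, 0.1]
opening: 0.6
```

Emit:
carry_out(grip=[1,1,1,1,1], linear=[[0,0,0],[0,0,0],[0,0,0],[0,0,0],[0,0,0]], turn=[0,0,0,0,0])

```text
t: 32.25
eef_pos: [504.3, -234.7, 18.9]
tcp_rot: [-0.067, 1.569, -0.423]
ft_force: [-0.6, 0.7, 6.9]
opening: 0.346
```

Emit:
carry_out(grip=[-0.2,-0.2,-0.2,-0.2,-0.2], linear=[[0,0,0],[0,0,0],[0,0,0],[0,0,0],[0,0,0]], turn=[0,0,0.04,0.046,0.046])

```text
t: 32.75
eef_pos: [503.9, -234.6, 17.9]
tcp_rot: [2.634, 1.571, 1.857]
ft_force: [-0.4, 0.3, -0.8]
opening: 0.594
```

Emit:
carry_out(grip=[-0.2,-0.2,-0.2,-0.2,-0.2], linear=[[0,0,0],[0,0,0],[0,0,0],[0,0,0],[0,0,0]], turn=[0.046,0.046,0.046,0.046,0.046])

```text
t: 33.25
eef_pos: [503.9, -234.6, 17.9]
tcp_rot: [-2.637, 1.571, 2.147]
ft_force: [0.1, -0.3, -0.4]
opening: 0.598
```

Emit:
carry_out(grip=[-0.2,-0.2,-0.2,-0.2,1], linear=[[0,0,0],[0,0,0],[0,0,0],[0,0,0],[0,0,0]], turn=[0.046,0.046,0.046,0,0])

```text
t: 33.75
eef_pos: [503.9, -234.6, 17.9]
tcp_rot: [-2.41, 1.571, 1.951]
ft_force: [-0.0, -0.4, 0.2]
opening: 0.559
```

Emit:
carry_out(grip=[1,1,1,1,1], linear=[[0,0,0],[0,0,0],[0,0,0],[0,0,0],[0,0,0]], turn=[0,0,0,0,0])

```text
t: 34.25
eef_pos: [504.0, -234.6, 17.9]
tcp_rot: [2.167, 1.571, 0.241]
ft_force: [0.0, -0.1, 0.4]
opening: 0.348
```

```bash
python3 -c "
from h import *
rows((448,43.1,162))"
```

```text
t 34.25 pos [ 504.  -234.6   17.9] F [ 0.  -0.1  0.4] open 0.348 jawdeg -20.4 x [ 0.  0. -1.] j6 -0.2
shift units [-0.2881 -0.2983 -0.4818]
```

Emit:
carry_out(grip=[1,1,1,1,1], linear=[[-0.03,0,0],[-0.08,0,0],[-0.08,0,0],[-0.08,0,0],[-0.018,0,0]], turn=[0,0,0,0,0])

```text
t: 34.75
eef_pos: [505.1, -235.2, 165.9]
tcp_rot: [1.391, 1.565, -0.535]
ft_force: [0.2, -1.2, -0.5]
opening: 0.351
```

Emit:
carry_out(grip=[1,1,1,1,1], linear=[[0,-0.0426,-0.0688],[0,-0.0426,-0.0688],[0,-0.0426,-0.0688],[0,-0.0426,-0.0688],[0,-0.0426,-0.0688]], turn=[0,0,0,0,0])

```text
t: 35.25
eef_pos: [463.1, -34.8, 161.3]
tcp_rot: [-1.52, 1.57, 2.837]
ft_force: [1.1, -0.1, -1.2]
opening: 0.351
```

Emit:
carry_out(grip=[1,1,1,1,1], linear=[[0,-0.0426,-0.0688],[0,-0.0426,-0.0688],[0,0,0],[0,0,0],[0,0,0]], turn=[0,0,0,0,0])

```text
t: 35.75
eef_pos: [448.2, 42.4, 161.7]
tcp_rot: [-1.258, 1.57, 3.098]
ft_force: [-1.0, -1.0, -1.0]
opening: 0.35
```

Emit:
carry_out(grip=[1,1,1,1], linear=[[0,0,0],[0,0,0],[0,0,0],[0,0,0]], turn=[0,0,0,0])

```text
t: 36.15
eef_pos: [448.1, 42.7, 161.9]
tcp_rot: [-2.988, 1.571, 1.368]
ft_force: [0.0, -0.3, -0.2]
opening: 0.347
```

```bash
python3 -c "
from h import *
rows((448,43.1,140))
s=cams.read_camera('scene'); cv2.imwrite('pics/g7.png',cv2.resize(s[195:275,230:330],None,fx=7,fy=7,interpolation=2))"
```

```text
t 36.15 pos [448.1  42.7 161.9] F [ 0.  -0.3 -0.2] open 0.347 jawdeg -20.4 x [ 0.  0. -1.] j6 0.3
shift units [ 0.0439 -0.0006 -0.0007]
```

View pics/g7.png

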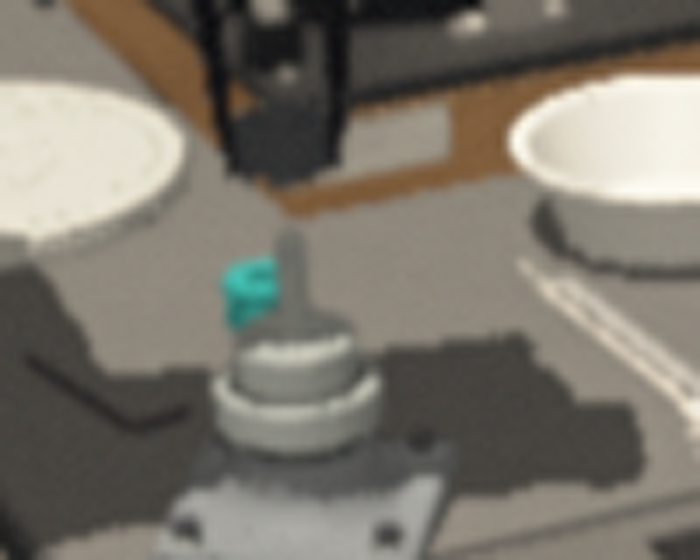

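Collar held level above the tip. Descending to the tip with small steps.

Emit:
carry_out(grip=[1,1,1,1,1], linear=[[0.02,-0.0002,-0.0006],[0.02,0,0],[0.004,0,0],[0,0,0],[0,0,0]], turn=[0,0,0,0,0])

```text
t: 36.7
eef_pos: [448.1, 43.4, 139.9]
tcp_rot: [-1.645, 1.571, 2.712]
ft_force: [0.2, 0.5, 0.2]
opening: 0.352
```

Emit:
carry_out(grip=[1,1,1,1,1], linear=[[0.001,0,0],[0.001,0,0],[0.001,0,0],[0,0,0],[0,0,0]], turn=[0,0,0,0,0])

```text
t: 37.2
eef_pos: [448.1, 43.4, 138.5]
tcp_rot: [2.462, 1.571, 0.535]
ft_force: [-0.3, -0.8, -1.3]
opening: 0.35
```

Emit:
carry_out(grip=[1,1,1,1,1], linear=[[0.001,0,0],[0.001,0,0],[0.001,0,0],[0,0,0],[0,0,0]], turn=[0,0,0,0,0])

```text
t: 37.7
eef_pos: [448.1, 43.4, 136.9]
tcp_rot: [-2.515, 1.571, 1.842]
ft_force: [-0.3, -0.2, -0.2]
opening: 0.349
```

Emit:
carry_out(grip=[1,1,1,1,1], linear=[[0.001,0,0.0004],[0.001,0,0],[0.001,0,0],[0,0,0],[0,0,0]], turn=[0,0,0,0,0])

```text
t: 38.2
eef_pos: [448.0, 43.2, 135.5]
tcp_rot: [-2.385, 1.571, 1.971]
ft_force: [0.0, -0.2, -0.8]
opening: 0.346
```

Emit:
carry_out(grip=[1,1,1,1,1], linear=[[0.001,0,0],[0.001,0,0],[0.001,0,0],[0.001,0,0],[0,0,0]], turn=[0,0,0,0,0])

```text
t: 38.7
eef_pos: [448.0, 43.2, 133.4]
tcp_rot: [-2.775, 1.571, 1.582]
ft_force: [0.6, -0.4, -1.1]
opening: 0.346
```

Emit:
carry_out(grip=[1,1,1,1,1], linear=[[0.004,0,0],[0.006,0,0],[0.006,0,0],[0.004,0,0],[0,0,0]], turn=[0,0,0,0,0])

```text
t: 39.2
eef_pos: [447.9, 43.2, 123.1]
tcp_rot: [-1.417, 1.57, 2.94]
ft_force: [0.9, -0.2, -0.3]
opening: 0.351
```

Emit:
carry_out(grip=[1,1,1,1,1], linear=[[0.008,0,0],[0.008,0,0],[0.008,0,0],[0.006,0,0],[0,0,0]], turn=[0,0,0,0,0])

```text
t: 39.7
eef_pos: [448.0, 43.1, 108.0]
tcp_rot: [-1.357, 1.57, 2.999]
ft_force: [0.9, -0.7, -1.3]
opening: 0.346
```

Emit:
carry_out(grip=[1,1,1,1,1], linear=[[0,0,0],[0.001,0,0],[0.001,0,0],[0,0,0],[0,0,0]], turn=[0,0,0,0,0])

```text
t: 40.2
eef_pos: [448.1, 43.2, 107.5]
tcp_rot: [2.248, 1.571, 0.322]
ft_force: [0.4, -1.3, -0.5]
opening: 0.348
```

Emit:
carry_out(grip=[1,1,1,1,1], linear=[[0.001,0,0],[0.001,0,0],[0.001,0,0],[0.001,0,0],[0,0,0]], turn=[0,0,0,0,0])

```text
t: 40.7
eef_pos: [448.0, 43.1, 105.4]
tcp_rot: [-1.855, 1.571, 2.502]
ft_force: [0.7, -1.0, -0.9]
opening: 0.35
```

Emit:
carry_out(grip=[1,1,1,1,1], linear=[[0.001,0,0],[0.001,0,0],[0.001,0,0],[0,0,0],[0,0,0]], turn=[0,0,0,0,0])

```text
t: 41.2
eef_pos: [448.0, 43.2, 103.9]
tcp_rot: [-2.084, 1.571, 2.273]
ft_force: [1.2, 0.3, -1.4]
opening: 0.345
```

Emit:
carry_out(grip=[1,1,1,1], linear=[[0.001,0,0],[0.001,0,0],[0,0,0],[0,0,0]], turn=[0,0,0,0])

```text
t: 41.6
eef_pos: [448.0, 43.2, 103.0]
tcp_rot: [2.966, 1.571, 1.04]
ft_force: [0.2, -1.3, -0.3]
opening: 0.347
```

Emit:
carry_out(grip=[1,1,1,1], linear=[[0.001,0,0],[0,0,0],[0,0,0],[0,0,0]], turn=[0,0,0,0])

```text
t: 42.0
eef_pos: [448.0, 43.2, 102.5]
tcp_rot: [-2.255, 1.571, 2.101]
ft_force: [-0.8, 0.0, -0.6]
opening: 0.351
```

The underside is already about 2 mm below the key top with no contact, so the slots seem to be over the key. Continuing gently.

Emit:
carry_out(grip=[1,1,1,1], linear=[[0.001,0,0],[0.001,0,0],[0,0,0],[0,0,0]], turn=[0,0,0,0])

```text
t: 42.4
eef_pos: [448.0, 43.2, 101.4]
tcp_rot: [-2.446, 1.571, 1.911]
ft_force: [-0.0, -0.6, 0.8]
opening: 0.35
```

Emit:
carry_out(grip=[1,1,1,1], linear=[[0.001,0,0],[0.001,0,0],[0,0,0],[0,0,0]], turn=[0,0,0,0])

```text
t: 42.8
eef_pos: [448.0, 43.2, 100.5]
tcp_rot: [3.01, 1.571, 1.083]
ft_force: [-1.1, -0.3, 1.4]
opening: 0.347
```

Emit:
carry_out(grip=[1,1,1,1], linear=[[0.001,0,0],[0.001,0,0],[0,0,0],[0,0,0]], turn=[0,0,0,0])

```text
t: 43.2
eef_pos: [448.0, 43.2, 99.5]
tcp_rot: [3.139, 1.571, 1.212]
ft_force: [0.4, -1.7, 2.4]
opening: 0.352
```

Emit:
carry_out(grip=[1,1,1,1], linear=[[0.001,0,0],[0.001,0,0],[0,0,0],[0,0,0]], turn=[0,0,0,0])

```text
t: 43.6
eef_pos: [448.0, 43.2, 98.4]
tcp_rot: [-2.625, 1.571, 1.732]
ft_force: [-0.8, -0.9, 1.9]
opening: 0.351
```

Emit:
carry_out(grip=[1,1,1,1], linear=[[0.001,0,0],[0.001,0,0],[0,0,0],[0,0,0]], turn=[0,0,0,0])

```text
t: 44.0
eef_pos: [448.0, 43.2, 97.4]
tcp_rot: [-2.918, 1.571, 1.439]
ft_force: [-0.1, -0.8, 1.8]
opening: 0.349
```

```bash
python3 -c "
from h import *
rows((448,43.1,97)); print(env.state()['moment'])"
```

```text
t 44.0 pos [448.   43.2  97.4] F [-0.1 -0.8  1.8] open 0.349 jawdeg -20.4 x [ 0.  0. -1.] j6 0.3
shift units [ 0.0009 -0.      0.0002]
[-0.3633472   0.16062492  0.10220453]
```

Emit:
carry_out(grip=[1,1,1,1], linear=[[0.001,0,0],[0.0005,0,0],[0,0,0],[0,0,0]], turn=[0,0,0,0])

```text
t: 44.4
eef_pos: [448.0, 43.2, 96.8]
tcp_rot: [2.371, 1.571, 0.444]
ft_force: [-2.0, -0.7, 5.4]
opening: 0.346
```

Emit:
carry_out(grip=[1,1,1,1], linear=[[0.001,0,0],[0,0,0],[0,0,0],[0,0,0]], turn=[0,0,0,0])

```text
t: 44.8
eef_pos: [448.0, 43.2, 96.7]
tcp_rot: [2.02, 1.57, 0.093]
ft_force: [-3.0, -1.5, 13.1]
opening: 0.354
```

Firm contact at an underside height of 78.8 mm, against 79 mm nominal for home. Releasing and retreating.

Emit:
carry_out(grip=[0.1,0,-0.1,-0.2,-0.2], linear=[[0,0,0],[0,0,0],[0,0,0],[0,0,0],[0,0,0]], turn=[0,0,0,0,0])

```text
t: 45.3
eef_pos: [448.0, 43.2, 96.1]
tcp_rot: [-2.05, 1.571, 2.306]
ft_force: [1.3, -0.3, 0.8]
opening: 0.592
```

Emit:
carry_out(grip=[-0.2,-0.2,-0.2,-0.2,-0.2], linear=[[-0.01,0,0],[-0.04,0,0],[-0.06,0,0],[-0.06,0,0],[-0.04,0,0]], turn=[0,0,0,0,0])

```text
t: 45.8
eef_pos: [448.2, 43.2, 203.4]
tcp_rot: [1.927, 1.569, 0.0]
ft_force: [0.1, 0.3, -0.1]
opening: 0.6
```

Emit:
carry_out(grip=[-0.2,-0.2,-0.2,-0.2,-0.2], linear=[[0,0.028,0.078],[0,0.028,0.078],[0,0.028,0.078],[0,0,0],[0,0,0]], turn=[0,0,0,0,0])

```text
t: 46.3
eef_pos: [446.4, -81.7, 201.4]
tcp_rot: [-2.539, 1.571, 1.816]
ft_force: [-0.1, 0.6, -0.9]
opening: 0.602
```

```bash
python3 -c "
from ov2 import *
rows((448,43.1,97))
s=cams.read_camera('scene'); P=(448,43.1)
R=((17,101,(0,0,255)),(23,79,(0,255,0)),(31,61,(255,0,255)))
a=crop('scene',s,P,40,10,(),75); b=crop('scene',s,P,40,10,R,75)
cv2.imwrite('pics/f8.png',np.hstack([a,b]))
cv2.imwrite('pics/f8t.png',cams.read_camera('top'))"
```

```text
t 46.3 pos [446.4 -81.7 201.4] F [-0.1  0.6 -0.9] open 0.602 jawdeg -20.5 x [-0.  0. -1.] j6 0.03
shift units [ 0.2088 -0.0844 -0.2348]
```

View pics/f8.png

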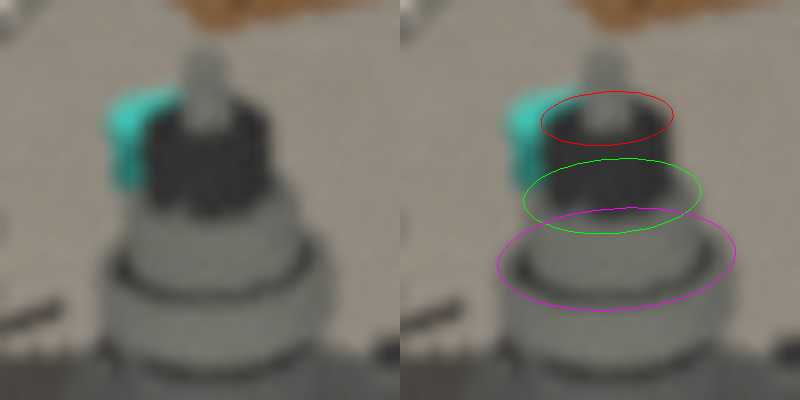

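The stack looks right: the collar (crop (207,155)) stands on the bush with no gap, and its top fits the overlay ring for 101 mm. Handing in.

```bash
python3 -c "
from h import *
print(env.job_done(), env.state()['t'])"
```

```text
the job is handed in; nothing more can be done
the job is handed in; nothing more can be done
```

The bearing, bush and collar are on the spindle in that order, and I handed the job in at about 46.4 s of the 72 s allowed. `env.job_done()` reports no verdict, so I don't know the official result.

| Part | Seated underside, worked out from the tool height (mm) | Nominal (mm) | Force reading at contact (N) |
|---|---|---|---|
| Bearing | 44.9 | 45 | 13 |
| Bush | 60.8 | 61 | 14 |
| Collar | 78.8 | 79 | 13 |

- **Collar and key:** the slots were already over the drive key when I lowered the collar, so I did not have to turn it. Upward force rose by about 3 N over the last few millimetres, probably a slot side rubbing the key.
- **Last picture:** the collar stands on the bush with no gap, its top matches the home height, and the gripper is clear of the stack.
- **Disagreements:** the camera's estimate of the spindle axis was about 2 mm off, and I corrected it by feel while lowering the bearing.
- **Not checked:** I did not check at the end that the hex key, caliper, loupe and dish had stayed put. No move came near them.

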